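# Pin the sander's tension wheel back for a belt change

### The arm

A 6-joint arm with a two-finger parallel gripper is mounted at the origin on the work surface. World frame = base frame: x ahead of the robot, y to its left, z up, the work surface at z = 0. Lengths are in m, angles in rad, forces in N, time in s.
With the tool pointing down it reaches from about 0.2 to 0.875 m from the base axis. Payload 3.4 kg.
Tool frame: the origin (TCP) lies on the centre line of the jaws, within the pads' length; the fingertips stand 17 mm ahead of it and the grasp point (between the pads) lies 2 mm behind it; z points along the fingers, y is the direction in which the jaws open and shut (so a half turn about z gives the same grasp; the last joint's range is limited). The gripper opens to 94 mm and grips with 3 to 60 N. Pads are 16 mm wide; open, the fingers measure 119 mm over their backs; the gripper's body (75 mm by 177 mm) begins 78 mm behind the grasp point.
Start: joints at [1.195, 0.276, 1.505, -0, 1.361, -0.121], TCP at [0.145, 0.556, 0.222] pointing down, gripper open.
Joint ranges: [-2.89, 2.89], [-0.75, 2.08], [0.22, 2.7], [-1.18, 4.32], [0.11, 2.71], [-2.7, 2.7]. Speed limits (rad/s): [2.57, 2.57, 3.14, 3.14, 3.14, 3.14].

### API

Orientations are given as a 3x3 rotation matrix whose columns are the frame's x, y, z axes.
In Python, from station import manip gives the robot as it stands.
- The arm moves only by the tool apply_moves, never from a script. Its arguments are lists of equal length, an entry for each row: "dp": the shift along the tool's x, y, z in mm, a list of three; "rotation": the turn, a rotation vector about the tool's x, y, z in units of 6 degrees (1.0 is 6 degrees), a list of three; "gripper": the opening, from 0 (shut) to 1 (fully open). In form: {"dp": [[dx, dy, dz], ...], "rotation": [[rx, ry, rz], ...], "gripper": [gripper, ...]}. A call has 1 to 8 rows; each row shifts and turns the commanded pose from where the row before left it, along the tool's axes as they then stand; what a row does not reach is not made up. A row lasts 1/12 s, in which the tool goes at most 41.7 mm and 7.16 degrees, less where a joint would pass 70% of its speed; a pose out of reach is approached as far as the arm can. A call is refused whole if a number of a shift passes 41.7 or a number of a turn 1, either way. A call with a gripper value outside its range is refused whole. The fingers move at their own pace and stop on an object; the grip force is fixed at half the most. Time passes only in rows, so rows that do not move let the fingers close. It gives the time, the measured TCP pose, the force and the opening at its end, in the units of the state.
- manip.state(): the state, without advancing time (a new reading comes with each control period).
- manip.grab_frame(name): name is "scene" or "top"; returns the picture (420x560x3 uint8, blue, green, red); there is no depth.
- manip.get_calibration(name): a dict with "camera_matrix" (3x3 intrinsics, pixels), "k1" (the pictures are not rectified: a ray, as slopes to the right and down, at radius r is drawn at 1 + k1 r^2 times it, then the intrinsics apply), "eye" and "orientation" of the camera in the world. Camera axes: x right, y up, looking along -z (the intrinsics and any distortion apply to the point x, -y, -z); pixel columns grow to the right and rows downward; lengths in m; the calibration is good to about 2 mm. A picture is of the moment at which its call begins. get_calibration takes no time and is no camera call.
- manip.close_job(): hands the job in, once; it reports no verdict.
Trained networks look in the newest picture that a camera, given by its name, has taken for a name from the list of things; names that differ only in an ending like _2 or _b are one class to them, and where a whole thing is asked for, a point or a joint stands for the part that bears it (a point fixed in the world has none). Each returns a list of dicts, best first, with "conf" (0 to 1); they miss things now and then, are a little off and sometimes report something else, mostly with a low value. They report only what shows in the picture. A call takes as long as a camera call.
- manip.boxes_of(camera, thing): "position" ([column, row] in pixels, amid what is visible of it).
- manip.masks_of(camera, thing): "region" (420x560 bool, what is visible of it) and "position" ([column, row] in pixels, amid what is visible of it).
- manip.spot_point(camera, thing): "position" ([column, row] in pixels: a listed point, or the origin of a listed thing).
The state is a dict: "t": time; "joint_pos": joint angles; "qvel": joint speeds; "effort": joint torques, N m; "position": TCP position; "tcp_rot": TCP orientation; "contact_force": force on the tool from outside, world axes, zero at the start; "torque": the same for the moment, N m; "grip_width": finger opening in m.
Only numpy, scipy, OpenCV 4.12 (cv2) and the standard library are available. Lean on these libraries where they do the work, as an engineer would, in place of code of your own. Each camera call takes 0.05 s, during which the arm holds its last target. There are 200 camera calls.

### The job

Lock off the belt tension on the bench sander so that its belt can be changed: take the locking pin from its wooden rest, put it down through the hole in the sprung tension wheel, and use it to turn the wheel anticlockwise (seen from above) against its spring, pressing only lightly and feeling for the hidden slot in the plate beneath. Keep hold of the pin so that the wheel never flies back; when it finds the slot, push it fully home until its square head sits flush on the wheel, and only then let go. Do not force the pin or wind the wheel more than 70 degrees from rest, and leave everything else on the table where it is.

Things in the scene. Friction and masses are not known exactly. Their poses are not given: they have to be found in the camera images.
- pin_head (a point): the locking pin, loose, steel, standing upright in its rest: a round shank 12 mm in diameter and 30 mm long, with a 1.5 mm chamfer at the foot, pointing down, under a square dark head 22 x 22 mm and 48 mm tall. 120 g. This point is the centre of the head: 24 mm above the head's underside, 54 mm above the foot. x and y axes square to the head's faces, z up along the pin.
- pin_rest: wooden block, fixed, 70 x 70 x 45 mm tall, with one 15 mm round hole right through its middle in which the pin stands, the head resting on the block's top (the foot hangs 15 mm above the table). Origin under its centre; axes square to its sides.
- sander: grey bench sander, fixed. Cast base 280 x 220 mm, 60 mm high, with the flat aluminium tension wheel over its end nearest the robot and a closed belt guard (125 mm high) and motor beyond. Origin on the table straight under the wheel's axis; x points from the wheel to the guard, which begins 102 mm from the axis.
- wheel_axis (a point): the tension wheel's vertical axis, at the height of the wheel's flat top (93 mm above the table). The wheel is an aluminium disc 163 mm across the rim (round rim no higher than the flat top; hub screw 6 mm proud) and 10 mm thick.
- latch_top (a point): centre of the flat top of the steel latch plate (80 mm above the table), on the wheel's axis, 3 mm below the wheel's underside: a fixed disc of 70 mm radius with one slot, 14 mm wide along the turn, 18 mm long radially, 20 mm deep, centred 54 mm from the axis. The wheel hides it, and it is set elsewhere each time: it comes under the wheel's hole somewhere from 0.45 to 1.05 rad of turn.
- wheel_hole (a point): centre of the wheel's only hole, at the wheel's flat top: round, 14 mm in diameter, with a 2 mm chamfer, 54 mm from the axis. It goes round with the wheel. Its x axis points outwards from the wheel's axis, z up. A pin put in stops on the latch plate with its head's underside 17 mm above the wheel; in the slot it goes on down until the head sits on the wheel.
- wheel (a joint): turn of the tension wheel in rad: 0 at rest against its stop, growing anticlockwise seen from above. A spring drives it back: 0.125 N m at rest plus 0.25 N m per rad, so 2.3 to 7.2 N along the turn at the hole. Turned past 70 degrees (1.22 rad) it strains the machine.
- glue: bystander: white bottle with blue cap, 190 mm tall, origin under its centre
- medium: bystander: small clear bottle, 120 mm tall, origin under its centre
- phone: bystander: black phone lying flat, 150 x 74 x 9 mm, origin under its centre
- speaker: bystander: dark grey cylinder (loudspeaker), 84 mm across, 140 mm tall, origin under its centre
- brush: bystander: paint brush lying flat, 190 mm long
- offcut: bystander: length of wooden frame moulding lying flat, 200 x 40 x 26 mm, origin under its centre
- scraper: bystander: black-handled scraper lying flat, 150 mm long, origin under its handle
- pin: the same locking pin: origin at the centre of its foot

How it is judged:
By the outcome, as a careful person would: the job done as asked, in the order asked, and still so for the second after the job is handed in, with the robot touching nothing.
It also fails if it takes over 67 s, if anything falls off the work surface, if the arm or the gripper's body presses on something with over 40 N, if the wrist force passes 120 N, or if a joint passes its speed limit or range.

## Working session

There is one attempt and no reset: what is moved stays moved. The work goes in short steps, Python scripts to look and compute and a tool call to move; the robot and the scene stay as the last step left them, time stands still between calls to the robot, and variables do not carry over. Pictures are saved under pics/ and viewed, about 8 in all and at most 12, crops included, and the job is handed in when it is done.

Besides the shell and the picture viewer there is one more tool, called after "Request:" as name(argument=value, ...) on one line, values as JSON. apply_moves: Moves the arm, as the interface text tells. Its arguments: {"type":"object","properties":{"dp":{"type":"array"},"rotation":{"type":"array"},"gripper":{"type":"array"}},"required":["dp","rotation","gripper"]}

```bash
mkdir -p pics
cat > h.py <<'E'
import numpy as np, cv2
from station import manip
def ray(cam,px):
    c=manip.get_calibration(cam);K=np.array(c["camera_matrix"]);k1=c["k1"]
    d=np.linalg.solve(K,[px[0],px[1],1.])[:2]; u=d.copy()
    for _ in range(20): u=d/(1+k1*(u@u))
    R=np.array(c["orientation"]);v=R@np.array([u[0],-u[1],-1.]);return np.array(c["eye"]),v
def atz(cam,px,z):
    e,v=ray(cam,px);return e+v*(z-e[2])/v[2]
def proj(cam,P):
    c=manip.get_calibration(cam);K=np.array(c["camera_matrix"]);k1=c["k1"]
    p=np.array(c["orientation"]).T@(np.array(P)-np.array(c["eye"]));u=np.array([p[0],-p[1]])/-p[2]
    u=u*(1+k1*(u@u));return (K@[u[0],u[1],1])[:2]
E
python3 - <<'E'
from h import *
np.set_printoptions(precision=4,suppress=True)
for c in("scene","top"):
    im=manip.grab_frame(c);cv2.imwrite(f"pics/{c}1.png",im)
    print(c,manip.get_calibration(c)["eye"])
    for n,z in(("pin_head",.069),("pin_rest",0),("wheel_axis",.093),("wheel_hole",.093),("sander",0),("glue",0),("speaker",0),("medium",0)):
        for d in manip.spot_point(c,n)[:2]: print(n,round(d["conf"],2),np.round(d["position"],1),atz(c,d["position"],z))
s=manip.state();print(s)
E
```

```text
scene [ 1.1766 -0.8682  1.259 ]
pin_head 0.63 [333.3 170.6] [0.5486 0.2794 0.069 ]
pin_head 0.2 [262.5 189.3] [0.4033 0.0647 0.069 ]
pin_rest 0.79 [331.5 181.2] [0.5366 0.2942 0.    ]
pin_rest 0.45 [350.1 224.8] [0.6981 0.1523 0.    ]
wheel_axis 0.92 [258.4 248.6] [ 0.5599 -0.1594  0.093 ]
wheel_hole 0.91 [254.8 236.1] [ 0.5215 -0.1274  0.093 ]
glue 0.79 [372.8 211.5] [0.7308 0.249  0.    ]
speaker 0.55 [147.5 327.2] [ 0.4263 -0.5192  0.    ]
top [ 0.3674 -0.0216  1.4205]
pin_head 0.63 [158.7 202.5] [0.5476 0.292  0.069 ]
pin_head 0.4 [439.1 233.8] [ 0.4353 -0.5034  0.069 ]
pin_rest 0.87 [162.9 201.7] [0.5588 0.2952 0.    ]
wheel_axis 0.25 [363.3 275.4] [ 0.327  -0.2737  0.093 ]
wheel_axis 0.2 [180.  143.1] [0.7119 0.2258 0.093 ]
wheel_hole 0.76 [304.7 210.6] [ 0.5102 -0.1187  0.093 ]
sander 0.7 [315.4 204.3] [ 0.538  -0.1579  0.    ]
sander 0.28 [361.8 272.9] [ 0.3316 -0.2872  0.    ]
glue 0.65 [181.  142.6] [0.7375 0.2401 0.    ]
glue 0.29 [360.4 274.6] [ 0.3268 -0.2829  0.    ]
speaker 0.97 [440.  234.3] [ 0.4372 -0.5307  0.    ]
speaker 0.46 [165.  202.5] [0.5563 0.2889 0.    ]
medium 0.8 [213.8 157.9] [0.6868 0.1409 0.    ]
{'t': 0.9, 'joint_pos': array([ 1.195 ,  0.2759,  1.5048,  0.    ,  1.3607, -0.121 ]), 'qvel': array([ 0.0014,  0.0017,  0.0003, -0.0007,  0.0008,  0.0006]), 'effort': array([ -0.0007, -40.4458, -23.7495,   0.07  ,   0.0247,   0.    ]), 'position': array([0.145 , 0.5565, 0.2225]), 'tcp_rot': array([[-0.9677,  0.2521,  0.    ],
       [ 0.2521,  0.9677,  0.0002],
       [ 0.    ,  0.0002, -1.    ]]), 'contact_force': array([ 0.1342,  0.7212, -0.2854]), 'torque': array([-0.0068,  0.0005,  0.0072]), 'grip_width': 0.09392816734939598}
```

```bash
cd pics; python3 -c "
import cv2,numpy as np
cv2.imwrite('c1.png',np.vstack([cv2.resize(cv2.imread(f),(400,300)) for f in('scene1.png','top1.png')]))" ; ls
```

```text
c1.png
scene1.png
top1.png
```

View pics/top1.png

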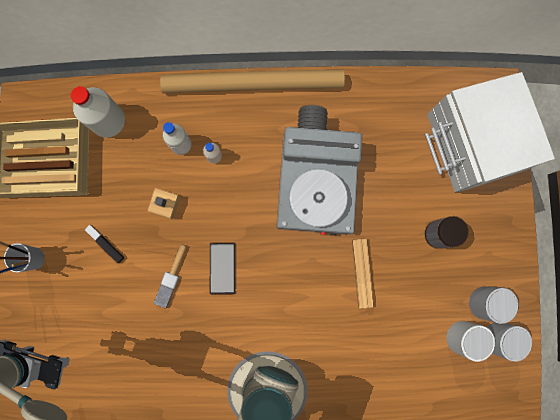

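View pics/scene1.png

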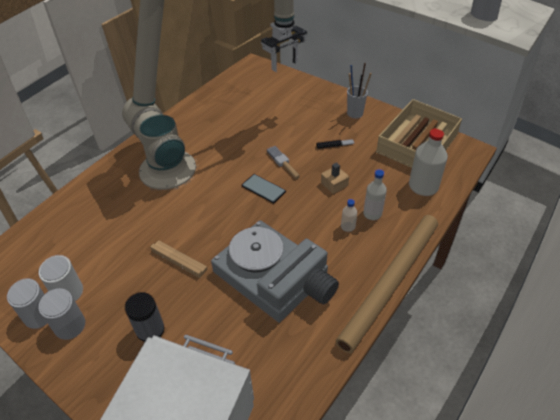

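The top picture shows the rest with the dark pin head at about (160,202), the wheel hub at (319,197) and the hole at (305,211). The scene picture shows the hub at (256,246), the hole at (254,235) and the pin at (335,170). Next I'll crop in close.

Run:
```python
from h import *
np.set_printoptions(precision=4,suppress=True)
t=cv2.imread("pics/top1.png");s=cv2.imread("pics/scene1.png")
f=lambda im,x,y,w,h:cv2.resize(im[y:y+h,x:x+w],(400,300),interpolation=cv2.INTER_CUBIC)
cv2.imwrite("pics/z1.png",np.vstack([np.hstack([f(t,140,184,48,36),f(t,272,158,100,75)]),np.hstack([f(s,310,155,48,36),f(s,210,215,100,75)])]))
# wheel ellipse in top: bright area
g=cv2.cvtColor(t,cv2.COLOR_BGR2GRAY);m=np.zeros_like(g);m[164:230,284:352]=(g[164:230,284:352]>170)*255
c=max(cv2.findContours(m,0,1)[0],key=cv2.contourArea);e=cv2.fitEllipse(cv2.convexHull(c));print(e,atz("top",e[0],.093))
g=cv2.cvtColor(s,cv2.COLOR_BGR2GRAY);m=np.zeros_like(g);m[222:275,222:290]=(g[222:275,222:290]>165)*255
c=max(cv2.findContours(m,0,1)[0],key=cv2.contourArea);e=cv2.fitEllipse(cv2.convexHull(c));print(e,atz("scene",e[0],.093))
```

```text
((317.99554443359375, 197.39590454101562), (56.40290451049805, 57.39406967163086), 109.92790985107422) [ 0.5459 -0.1569  0.093 ]Traceback (most recent call last):
  File "<stdin>", line 10, in <module>
ValueError: max() iterable argument is empty
```

View pics/z1.png

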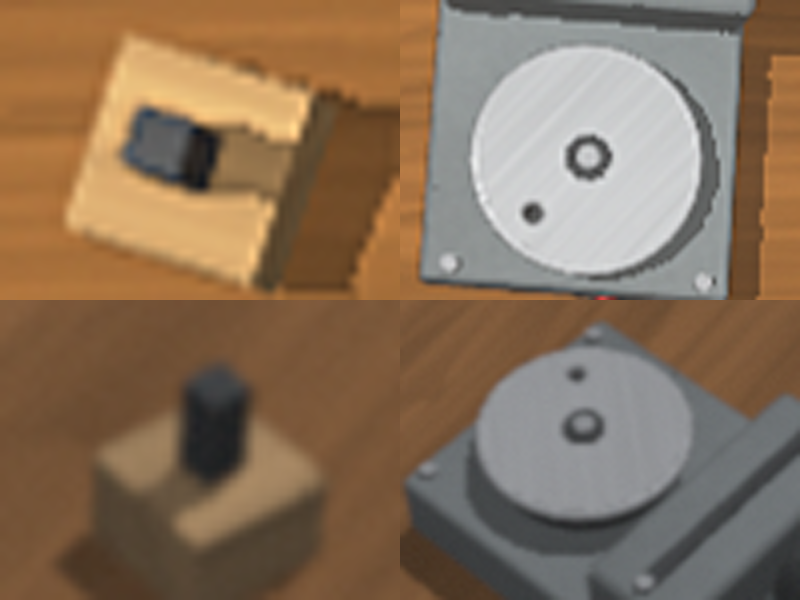

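Run:
```python
from h import *
np.set_printoptions(precision=4,suppress=True)
def un(u,v,x,y,s): return np.array([(u+.5)/s-.5+x,(v+.5)/s-.5+y])
s=400/48
A=lambda u,v:un(u,v,140,184,s); B=lambda u,v:un(u-400,v,272,158,4)
C=lambda u,v:un(u,v-300,310,155,s); D=lambda u,v:un(u-400,v-300,210,215,4)
print("headtop",atz("top",A(161,146),.093),atz("scene",C(217,380),.093))
q=[atz("top",A(*p),.045) for p in((128,35),(312,92),(250,285),(67,230))];q=np.array(q)
print("block",q.mean(0),np.linalg.norm(np.diff(q,axis=0),axis=1),[np.degrees(np.arctan2(*(b-a)[[1,0]])) for a,b in zip(q,np.roll(q,-1,0))])
h=np.array([atz("top",A(*p),.093) for p in((140,107),(197,125),(185,187),(124,168))])
print("head",h.mean(0),np.linalg.norm(np.diff(h,axis=0),axis=1),[np.degrees(np.arctan2(*(b-a)[[1,0]])) for a,b in zip(h,np.roll(h,-1,0))])
for n,c,p,z in(("hub","top",B(588,157),.099),("hub","scene",D(583,427),.097),("disc","top",B(586,160),.093),("disc","scene",D(584,434),.093),("hole","top",B(532,213),.09),("hole","scene",D(576,374),.09)):
    print(n,c,atz(c,p,z))
```

```text
headtop [0.5484 0.2859 0.093 ] [0.5504 0.2888 0.093 ]
block [0.5497 0.2872 0.045 ] [0.0685 0.0701 0.0676] [np.float64(-108.77957203001064), np.float64(161.63094885933174), np.float64(71.99724314651804), np.float64(-17.68300624650167)]
head [0.5481 0.2857 0.093 ] [0.0205 0.0212 0.0219] [np.float64(-108.98098613358025), np.float64(168.7511279231131), np.float64(71.33387314734598), np.float64(-14.979811432346322)]
hub top [ 0.5465 -0.1581  0.099 ]
hub scene [ 0.5495 -0.1603  0.097 ]
disc top [ 0.5453 -0.1573  0.093 ]
disc scene [ 0.5521 -0.1627  0.093 ]
hole top [ 0.5098 -0.1187  0.09  ]
hole scene [ 0.5097 -0.1182  0.09  ]
```

Request:
apply_moves(dp=[[-20,-7,0],[-30,-10,0],[-30,-10,0],[-30,-10,0],[-30,-10,0],[-30,-10,0],[-30,-10,0],[-30,-10,0]], rotation=[[0,0,0],[0,0,0],[0,0,0],[0,0,0],[0,0,0],[0,0,0],[0,0,0],[0,0,0]], gripper=[1,1,1,1,1,1,1,1])

```text
t: 1.57
position: [0.3493, 0.423, 0.2227]
tcp_rot: [[-0.968, 0.252, 0.0], [0.252, 0.968, 0.0], [-0.0, 0.0, -1.0]]
contact_force: [1.1, -0.3, 0.4]
grip_width: 0.0939
```

Request:
apply_moves(dp=[[-30,-10,0],[-30,-10,0],[-30,-10,0],[-30,-10,0],[-30,-10,0],[-30,-10,0],[-30,-10,0],[-10,-4,0]], rotation=[[0,0,0],[0,0,0],[0,0,0],[0,0,0],[0,0,0],[0,0,0],[0,0,0],[0,0,0.65]], gripper=[1,1,1,1,1,1,1,1])

```text
t: 2.23
position: [0.5462, 0.2943, 0.2221]
tcp_rot: [[-0.947, 0.321, 0.002], [0.321, 0.947, -0.001], [-0.003, -0.0, -1.0]]
contact_force: [0.2, 0.2, 0.2]
grip_width: 0.0944
```

```bash
cat >> h.py <<'E'
def go(x,y,z,psi=None):
    s=manip.state();R=np.array(s["tcp_rot"]);d=R.T@(np.array([x,y,z])-s["position"])*1000
    now=np.degrees(np.arctan2(R[1,1],R[0,1]))
    print("t",round(s["t"],2),"pos",np.round(s["position"],4),"yaw",round(now,2),"tilt",np.round(R[:2,2],4),"F",np.round(s["contact_force"],2),"w",round(s["grip_width"],4))
    print("dp",np.round(d,1),"rz units",0 if psi is None else round((now-psi)/6,2))
E
python3 - <<'E'
from h import *
go(.549,.287,.073,71.5)
E
```

```text
t 2.23 pos [0.5462 0.2943 0.2221] yaw 71.27 tilt [ 0.0024 -0.0013] F [0.16 0.18 0.17] w 0.0944
dp [ -4.6  -5.9 149.2] rz units -0.04
```

Request:
apply_moves(dp=[[-2,-3,10],[-2,-3,20],[0,0,25],[0,0,25],[0,0,22],[0,0,10],[0,0,0],[0,0,0]], rotation=[[0,0,0],[0,0,0],[0,0,0],[0,0,0],[0,0,0],[0,0,0],[0,0,0],[0,0,0]], gripper=[1,1,1,1,1,1,1,1])

```text
t: 2.9
position: [0.5437, 0.2903, 0.1104]
tcp_rot: [[-0.949, 0.316, -0.001], [0.316, 0.949, -0.0], [0.001, -0.0, -1.0]]
contact_force: [-0.7, -0.2, 0.6]
grip_width: 0.0939
```

Run:
```python
from h import *
go(.549,.287,.073,71.5)
f=lambda im,x,y,w,h:cv2.resize(im[y:y+h,x:x+w],(400,300),interpolation=cv2.INTER_CUBIC)
t=manip.grab_frame("top");s=manip.grab_frame("scene")
cv2.imwrite("pics/z2.png",np.hstack([f(t,132,178,64,48),f(s,304,140,64,48)]))
```

```text
t 2.9 pos [0.5437 0.2903 0.1104] yaw 71.57 tilt [-0.0008 -0.    ] F [-0.65 -0.18  0.56] w 0.0939
dp [-6.1 -1.5 37.4] rz units 0.01
```

View pics/z2.png

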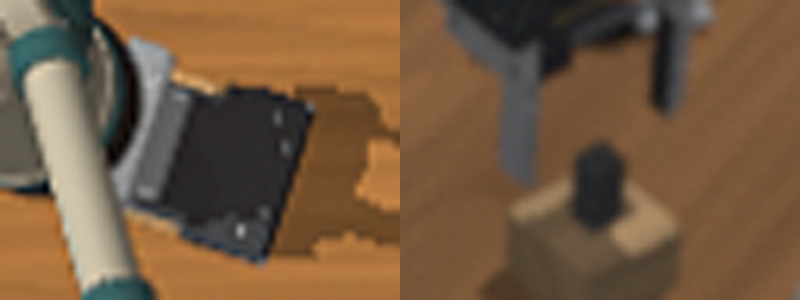

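The scene crop shows both fingers straddling the pin head, with the fingertip midpoint on the head. Next is a small correction, then down and close.

Request:
apply_moves(dp=[[-3,-1,5],[-2,0,12],[0,0,12],[0,0,8],[0,0,0],[0,0,0]], rotation=[[0,0,0],[0,0,0],[0,0,0],[0,0,0],[0,0,0],[0,0,0]], gripper=[1,1,1,1,1,1])

```text
t: 3.5
position: [0.5484, 0.2872, 0.0728]
tcp_rot: [[-0.948, 0.317, -0.001], [0.317, 0.948, -0.0], [0.001, -0.001, -1.0]]
contact_force: [0.1, 0.5, -0.1]
grip_width: 0.0937
```

Request:
apply_moves(dp=[[0,0,0],[0,0,0],[0,0,0],[0,0,0],[0,0,0],[0,0,0],[0,0,0],[0,0,0]], rotation=[[0,0,0],[0,0,0],[0,0,0],[0,0,0],[0,0,0],[0,0,0],[0,0,0],[0,0,0]], gripper=[0.5,0.4,0.3,0.2,0.1,0,0,0])

```text
t: 4.17
position: [0.5487, 0.2875, 0.0735]
tcp_rot: [[-0.948, 0.317, 0.0], [0.317, 0.948, 0.0], [-0.0, 0.0, -1.0]]
contact_force: [0.0, 0.3, 0.3]
grip_width: 0.0442
```

Request:
apply_moves(dp=[[0,0,0],[0,0,0],[0,0,0],[0,0,0]], rotation=[[0,0,0],[0,0,0],[0,0,0],[0,0,0]], gripper=[0,0,0,0])

```text
t: 4.5
position: [0.5487, 0.2875, 0.0735]
tcp_rot: [[-0.948, 0.317, 0.0], [0.317, 0.948, 0.0], [-0.0, 0.0, -1.0]]
contact_force: [0.5, 0.2, -0.1]
grip_width: 0.0216
```

Run:
```python
from h import *
go(.549,.287,.16,71.5)
print(manip.state()["torque"])
```

```text
t 4.5 pos [0.5487 0.2875 0.0735] yaw 71.5 tilt [0.0001 0.0002] F [ 0.52  0.24 -0.13] w 0.0216
dp [ -0.4  -0.4 -86.5] rz units -0.0
[ 0.01990836 -0.02127682 -0.00655931]
```

Request:
apply_moves(dp=[[0,0,0],[0,0,-5],[0,0,-12],[0,0,-18],[0,0,-20],[0,0,-20],[0,0,-20],[0,0,-15]], rotation=[[0,0,0],[0,0,0],[0,0,0],[0,0,0],[0,0,0],[0,0,0],[0,0,0],[0,0,0]], gripper=[0,0,0,0,0,0,0,0])

```text
t: 5.17
position: [0.5489, 0.2875, 0.1854]
tcp_rot: [[-0.948, 0.317, 0.001], [0.317, 0.948, 0.001], [-0.001, 0.001, -1.0]]
contact_force: [-0.0, 0.8, -1.4]
grip_width: 0.0216
```

Request:
apply_moves(dp=[[-2,-10,0],[-5,-20,0],[-6,-27,0],[-6,-27,0],[-6,-27,0],[-6,-27,0],[-6,-27,0],[-6,-27,0]], rotation=[[0,0,0],[0,0,0],[0,0,0],[0,0,0],[0,0,0],[0,0,0],[0,0,0],[0,0,0]], gripper=[0,0,0,0,0,0,0,0])

```text
t: 5.83
position: [0.527, 0.0897, 0.1823]
tcp_rot: [[-0.948, 0.317, -0.002], [0.317, 0.948, -0.001], [0.002, -0.001, -1.0]]
contact_force: [0.2, -0.6, -1.4]
grip_width: 0.0217
```

Request:
apply_moves(dp=[[-6,-27,0],[-6,-27,0],[-6,-27,0],[-6,-27,0],[-6,-27,0],[-6,-27,0],[-5,-20,0],[-3,-10,0]], rotation=[[0,0,0],[0,0,0],[0,0,0],[0,0,0],[0,0,0],[0,0,0],[0,0,0],[0,0,0]], gripper=[0,0,0,0,0,0,0,0])

```text
t: 6.5
position: [0.5077, -0.107, 0.1824]
tcp_rot: [[-0.948, 0.32, -0.002], [0.32, 0.948, -0.001], [0.002, -0.001, -1.0]]
contact_force: [-1.0, 0.1, -2.0]
grip_width: 0.0224
```

Request:
apply_moves(dp=[[0,0,0],[0,0,0],[0,0,0],[0,0,0],[0,0,0],[0,0,0],[0,0,0]], rotation=[[0,0,0.75],[0,0,1],[0,0,1],[0,0,1],[0,0,1],[0,0,0],[0,0,0]], gripper=[0,0,0,0,0,0,0])

```text
t: 7.08
position: [0.5087, -0.104, 0.1829]
tcp_rot: [[-0.684, 0.729, -0.001], [0.729, 0.684, 0.001], [0.001, -0.0, -1.0]]
contact_force: [-1.0, -0.5, -0.3]
grip_width: 0.0222
```

Run:
```python
from h import *
go(.510,-.1185,.165,43)
f=lambda im,x,y,w,h:cv2.resize(im[y:y+h,x:x+w],(400,300),interpolation=cv2.INTER_CUBIC)
t=manip.grab_frame("top");s=manip.grab_frame("scene")
cv2.imwrite("pics/z3.png",np.hstack([f(t,272,158,100,75),f(s,210,190,100,75)]))
```

```text
t 7.08 pos [ 0.5087 -0.104   0.1829] yaw 43.16 tilt [-0.0011  0.0006] F [-1.   -0.53 -0.32] w 0.0222
dp [-11.5  -9.   17.9] rz units 0.03
```

View pics/z3.png

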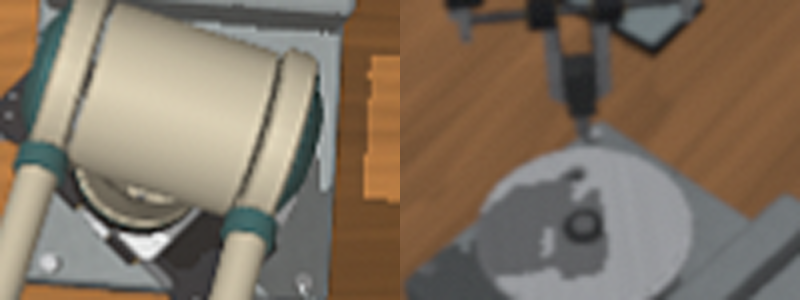

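The scene crop shows the pin held upright, foot at about pixel (256,225). The wheel hole at (254,233) is shadowed. Moving over the hole to compare the two closely.

Request:
apply_moves(dp=[[-6,-4.5,5],[-5.5,-4.5,5],[0,0,5],[0,0,0],[0,0,0]], rotation=[[0,0,0],[0,0,0],[0,0,0],[0,0,0],[0,0,0]], gripper=[0,0,0,0,0])

```text
t: 7.6
position: [0.5102, -0.119, 0.1677]
tcp_rot: [[-0.682, 0.732, -0.001], [0.732, 0.682, 0.001], [0.002, -0.0, -1.0]]
contact_force: [0.3, -0.2, -1.5]
grip_width: 0.0216
```

Run:
```python
from h import *
go(.510,-.1185,.155,43)
s=manip.grab_frame("scene");p=manip.state()["position"]
print("proj foot",proj("scene",p-[0,0,.0585]),"head bottom",proj("scene",p-[0,0,.0285]),"hole",proj("scene",[.51,-.1185,.093]))
cv2.imwrite("pics/z4.png",cv2.resize(s[205:250,225:285],(800,600),interpolation=cv2.INTER_CUBIC))
```

```text
t 7.6 pos [ 0.5102 -0.119   0.1677] yaw 42.98 tilt [-0.0014  0.0008] F [ 0.26 -0.19 -1.45] w 0.0216
dp [ 0.4  0.2 12.7] rz units -0.0
proj foot [253.31004612 229.15615595] head bottom [252.74199242 222.52954691] hole [253.58789993 232.60098544]
```

View pics/z4.png

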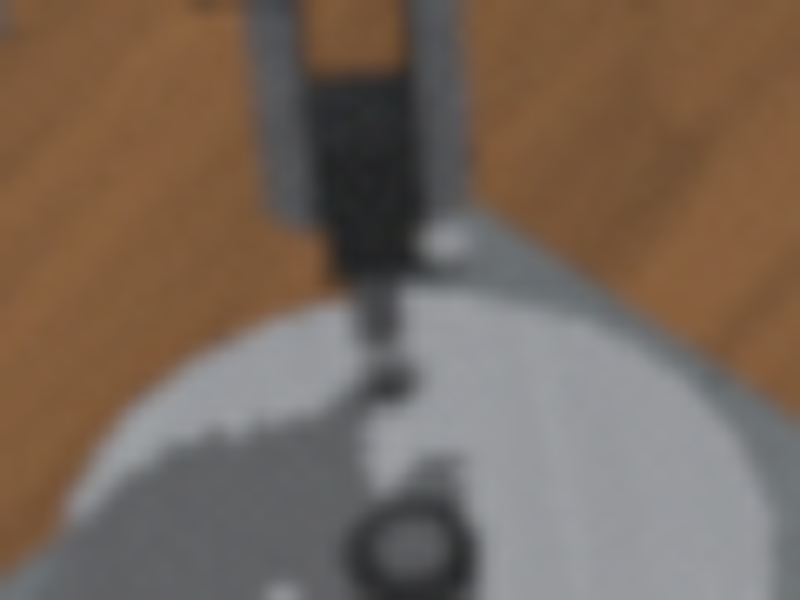

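Foot at about pixel (252.9,229.8), hole at (253.6,233.2). That puts the pin within about 1 mm of the hole, slightly short along tool +y. Lowering gently.

Request:
apply_moves(dp=[[0.5,0.6,4],[0,0.5,4],[0,0,4],[0,0,2],[0,0,2],[0,0,2],[0,0,2],[0,0,0]], rotation=[[0,0,0],[0,0,0],[0,0,0],[0,0,0],[0,0,0],[0,0,0],[0,0,0],[0,0,0]], gripper=[0,0,0,0,0,0,0,0])

```text
t: 8.32
position: [0.5107, -0.1176, 0.148]
tcp_rot: [[-0.682, 0.731, -0.001], [0.731, 0.682, 0.0], [0.001, -0.0, -1.0]]
contact_force: [-0.4, -0.7, -1.7]
grip_width: 0.022
```

Request:
apply_moves(dp=[[0,0,2],[0,0,2],[0,0,2],[0,0,1],[0,0,1],[0,0,0],[0,0,0]], rotation=[[0,0,0],[0,0,0],[0,0,0],[0,0,0],[0,0,0],[0,0,0],[0,0,0]], gripper=[0,0,0,0,0,0,0])

```text
t: 8.9
position: [0.5107, -0.1176, 0.1402]
tcp_rot: [[-0.682, 0.731, -0.001], [0.731, 0.682, 0.0], [0.001, -0.0, -1.0]]
contact_force: [-1.6, 0.0, -2.6]
grip_width: 0.0218
```

Request:
apply_moves(dp=[[0,0,0.7],[0,0,0.5],[0,0,0.5],[0,0,0.3],[0,0,0],[0,0,0]], rotation=[[0,0,0],[0,0,0],[0,0,0],[0,0,0],[0,0,0],[0,0,0]], gripper=[0,0,0,0,0,0])

```text
t: 9.4
position: [0.5108, -0.1176, 0.1384]
tcp_rot: [[-0.682, 0.731, -0.001], [0.731, 0.682, 0.0], [0.001, -0.0, -1.0]]
contact_force: [-1.9, 2.0, -0.5]
grip_width: 0.0218
```

Run:
```python
from h import *
go(.510,-.1185,.1385,43)
```

```text
t 9.4 pos [ 0.5108 -0.1176  0.1384] yaw 43.0 tilt [-0.0006  0.0003] F [-1.92  2.01 -0.45] w 0.0218
dp [-0.1 -1.2 -0.1] rz units 0.0
```

Request:
apply_moves(dp=[[0.5,0,0.4],[0.3,0,0.3],[0,0,0.3],[0,0,0],[0,0,0]], rotation=[[0,0,0],[0,0,0],[0,0,0],[0,0,0],[0,0,0]], gripper=[0,0,0,0,0])

```text
t: 9.82
position: [0.5107, -0.1175, 0.1383]
tcp_rot: [[-0.682, 0.731, 0.001], [0.731, 0.682, -0.001], [-0.001, 0.0, -1.0]]
contact_force: [-3.5, 0.9, 5.4]
grip_width: 0.0218
```

Request:
apply_moves(dp=[[0,-0.7,-0.5],[0,-1.5,0],[0,-1.5,0],[0,-1.5,0],[0,-1.5,0],[-0.1,-1.5,0],[0,-1.5,0],[0,0,0]], rotation=[[0,0,-0.12],[0,0,-0.265],[0,0,-0.265],[0,0,-0.265],[0,0,-0.265],[0,0,-0.265],[0,0,-0.265],[0,0,0]], gripper=[0,0,0,0,0,0,0,0])

```text
t: 10.48
position: [0.5059, -0.1228, 0.1384]
tcp_rot: [[-0.801, 0.598, 0.004], [0.598, 0.801, 0.003], [-0.002, 0.005, -1.0]]
contact_force: [0.1, 5.6, 1.7]
grip_width: 0.022
```

```bash
cat >> h.py <<'E'
def st(ax=(.547,-.157)):
    s=manip.state();R=np.array(s["tcp_rot"]);p=s["position"];v=p[:2]-ax;F=np.array(s["contact_force"])
    print("t",round(s["t"],2),"pos",np.round(p,4),"tilt",np.round(R[:2,2],4),"r",round(np.hypot(*v),4),"phi",round(np.degrees(np.arctan2(v[1],v[0]))%360,1),"yaw+90",round(np.degrees(np.arctan2(R[1,1],R[0,1]))+90,1),"F rad,tan(ccw),z",np.round([F@R[:,0],-F@R[:,1],F[2]],1),"T",np.round(s["torque"],2),"w",round(s["grip_width"],4))
E
python3 -c "
from h import *
st()"
```

```text
t 10.48 pos [ 0.5059 -0.1228  0.1384] tilt [0.0044 0.0034] r 0.0535 phi 140.3 yaw+90 143.3 F rad,tan(ccw),z [ 3.3 -4.5  1.7] T [ 1.18 -0.09  0.02] w 0.022
```

Request:
apply_moves(dp=[[0.3,-1.5,0],[0.3,-1.5,0],[0.2,-1.5,0],[0,-1.5,0],[0,-1.5,0],[0,-1.5,0],[0,-1.5,0],[0,0,0]], rotation=[[0,0,-0.1],[0,0,-0.2],[0,0,-0.2],[0,0,-0.265],[0,0,-0.265],[0,0,-0.265],[0,0,-0.265],[0,0,0]], gripper=[0,0,0,0,0,0,0,0])

```text
t: 11.15
position: [0.4997, -0.1312, 0.1384]
tcp_rot: [[-0.888, 0.46, 0.005], [0.46, 0.888, 0.003], [-0.003, 0.005, -1.0]]
contact_force: [2.0, 5.1, 1.9]
grip_width: 0.0218
```

```bash
python3 -c "
from h import *
st()"
```

```text
t 11.15 pos [ 0.4997 -0.1312  0.1384] tilt [0.0049 0.0032] r 0.0539 phi 151.4 yaw+90 152.6 F rad,tan(ccw),z [ 0.6 -5.5  1.9] T [ 1.17 -0.22  0.05] w 0.0218
```

Request:
apply_moves(dp=[[0,-0.8,0.2],[0,-0.8,0.1],[0,-0.6,0],[0,-0.6,0],[0,-0.5,0],[0,-0.5,0],[0,-0.5,0],[0,-0.5,0]], rotation=[[0,0,-0.14],[0,0,-0.14],[0,0,-0.11],[0,0,-0.11],[0,0,-0.09],[0,0,-0.09],[0,0,-0.09],[0,0,-0.09]], gripper=[0,0,0,0,0,0,0,0])

```text
t: 11.82
position: [0.4978, -0.135, 0.1383]
tcp_rot: [[-0.926, 0.379, 0.005], [0.379, 0.926, 0.004], [-0.003, 0.006, -1.0]]
contact_force: [0.9, 6.0, 3.5]
grip_width: 0.0219
```

```bash
python3 -c "
from h import *
st()"
```

```text
t 11.82 pos [ 0.4978 -0.135   0.1383] tilt [0.005 0.004] r 0.0539 phi 155.9 yaw+90 157.8 F rad,tan(ccw),z [ 1.4 -5.9  3.5] T [ 1.37 -0.2   0.01] w 0.0219
```

Request:
apply_moves(dp=[[0.1,-0.6,0],[0.1,-0.6,0],[0,-0.6,0],[0,-0.6,0],[0,-0.6,0],[0,-0.6,0],[0,-0.6,0],[0,-0.6,0]], rotation=[[0,0,-0.09],[0,0,-0.09],[0,0,-0.1],[0,0,-0.1],[0,0,-0.1],[0,0,-0.1],[0,0,-0.1],[0,0,-0.1]], gripper=[0,0,0,0,0,0,0,0])

```text
t: 12.48
position: [0.4956, -0.1398, 0.138]
tcp_rot: [[-0.953, 0.301, 0.004], [0.301, 0.953, 0.003], [-0.003, 0.004, -1.0]]
contact_force: [0.6, 4.5, 1.8]
grip_width: 0.0219
```

Request:
apply_moves(dp=[[0,-0.3,0],[0,-0.5,0],[0,-0.5,0],[0,-0.5,0],[0,0,0]], rotation=[[0,0,-0.05],[0,0,-0.1],[0,0,-0.1],[0,0,-0.1],[0,0,0]], gripper=[0,0,0,0,0])

```text
t: 12.9
position: [0.4943, -0.1428, 0.1377]
tcp_rot: [[-0.964, 0.266, 0.002], [0.266, 0.964, 0.001], [-0.002, 0.002, -1.0]]
contact_force: [2.1, 4.1, 0.5]
grip_width: 0.0217
```

```bash
python3 -c "
from h import *
st()"
```

```text
t 12.9 pos [ 0.4943 -0.1428  0.1377] tilt [0.0024 0.001 ] r 0.0546 phi 164.9 yaw+90 164.6 F rad,tan(ccw),z [-0.9 -4.5  0.5] T [ 1.01 -0.41  0.05] w 0.0217
```

Request:
apply_moves(dp=[[0,0,0.4],[0,0,0.4],[0,0,0],[0,0,0]], rotation=[[0,0,0],[0,0,0],[0,0,0],[0,0,0]], gripper=[0,0,0,0])

```text
t: 13.23
position: [0.4939, -0.1432, 0.137]
tcp_rot: [[-0.964, 0.266, 0.002], [0.266, 0.964, 0.0], [-0.002, 0.0, -1.0]]
contact_force: [2.5, 4.8, 0.3]
grip_width: 0.022
```

```bash
python3 -c "
from h import *
st()"
```

```text
t 13.23 pos [ 0.4939 -0.1432  0.137 ] tilt [0.0016 0.    ] r 0.0548 phi 165.4 yaw+90 164.6 F rad,tan(ccw),z [-1.1 -5.3  0.3] T [ 1.05 -0.52 -0.01] w 0.022
```

Request:
apply_moves(dp=[[0,0,0.6],[0,0,0.6],[0,0,0.6],[0,0,0.6],[0,0,0],[0,0,0]], rotation=[[0,0,0],[0,0,0],[0,0,0],[0,0,0],[0,0,0],[0,0,0]], gripper=[0,0,0,0,0,0])

```text
t: 13.73
position: [0.4938, -0.1431, 0.1345]
tcp_rot: [[-0.964, 0.266, 0.001], [0.266, 0.964, 0.0], [-0.001, 0.001, -1.0]]
contact_force: [1.8, 5.1, 1.3]
grip_width: 0.022
```

```bash
python3 -c "
from h import *
st()"
```

```text
t 13.73 pos [ 0.4938 -0.1431  0.1345] tilt [0.0014 0.0003] r 0.055 phi 165.3 yaw+90 164.5 F rad,tan(ccw),z [-0.3 -5.4  1.3] T [ 1.12 -0.54  0.03] w 0.022
```

It's in the slot, 4 mm below the plate with little vertical force. Pushing on.

Request:
apply_moves(dp=[[0,0,1],[0,0,1.5],[0,0,1.5],[0,0,1.5],[0,0,1.5],[0,0,1.5],[0,0,1.5],[0,0,0]], rotation=[[0,0,0],[0,0,0],[0,0,0],[0,0,0],[0,0,0],[0,0,0],[0,0,0],[0,0,0]], gripper=[0,0,0,0,0,0,0,0])

```text
t: 14.4
position: [0.4939, -0.143, 0.1244]
tcp_rot: [[-0.964, 0.267, 0.001], [0.267, 0.964, 0.0], [-0.001, 0.001, -1.0]]
contact_force: [2.5, 5.0, -0.3]
grip_width: 0.022
```

```bash
python3 -c "
from h import *
st()"
```

```text
t 14.4 pos [ 0.4939 -0.143   0.1244] tilt [0.0014 0.0005] r 0.055 phi 165.2 yaw+90 164.5 F rad,tan(ccw),z [-1.1 -5.5 -0.3] T [ 1.17 -0.62  0.06] w 0.022
```

Request:
apply_moves(dp=[[0,0,1],[0,0,1],[0,0,0.7],[0,0,0.5],[0,0,0.4],[0,0,0],[0,0,0]], rotation=[[0,0,0],[0,0,0],[0,0,0],[0,0,0],[0,0,0],[0,0,0],[0,0,0]], gripper=[0,0,0,0,0,0,0])

```text
t: 14.98
position: [0.4939, -0.143, 0.1214]
tcp_rot: [[-0.964, 0.266, 0.002], [0.266, 0.964, 0.0], [-0.002, 0.001, -1.0]]
contact_force: [2.4, 4.8, 3.6]
grip_width: 0.0217
```

```bash
python3 -c "
from h import *
st()"
```

```text
t 14.98 pos [ 0.4939 -0.143   0.1214] tilt [0.0017 0.0003] r 0.0549 phi 165.2 yaw+90 164.5 F rad,tan(ccw),z [-1.  -5.3  3.6] T [ 1.22 -0.39  0.02] w 0.0217
```

Seated at exactly the expected height (TCP 0.1214). Pressing lightly while easing the side load onto the slot wall, then checking before release.

Request:
apply_moves(dp=[[0,0,0.4],[0,0.5,0.3],[0,0.5,0],[0,0.5,0],[0,0.5,0],[0,0,0],[0,0,0]], rotation=[[0,0,0],[0,0,0],[0,0,0],[0,0,0],[0,0,0],[0,0,0],[0,0,0]], gripper=[0,0,0,0,0,0,0])

```text
t: 15.57
position: [0.4943, -0.1419, 0.1214]
tcp_rot: [[-0.964, 0.266, 0.002], [0.266, 0.964, -0.002], [-0.002, -0.001, -1.0]]
contact_force: [-0.1, 3.0, 7.3]
grip_width: 0.022
```

```bash
python3 -c "
from h import *
st()"
```

```text
t 15.57 pos [ 0.4943 -0.1419  0.1214] tilt [ 0.0016 -0.0016] r 0.0549 phi 164.1 yaw+90 164.6 F rad,tan(ccw),z [ 0.9 -2.9  7.3] T [ 0.85 -0.02 -0.07] w 0.022
```

Request:
apply_moves(dp=[[0,0.5,0],[0,0.5,0],[0,0,0],[0,0,-0.5],[0,0,-0.5],[0,0,0]], rotation=[[0,0,0],[0,0,0],[0,0,0],[0,0,0],[0,0,0],[0,0,0]], gripper=[0,0,0,0,0,0])

```text
t: 16.07
position: [0.4945, -0.1408, 0.1214]
tcp_rot: [[-0.964, 0.266, 0.001], [0.266, 0.964, -0.001], [-0.001, -0.001, -1.0]]
contact_force: [2.4, 3.3, 3.0]
grip_width: 0.022
```

```bash
python3 -c "
from h import *
st()"
```

```text
t 16.07 pos [ 0.4945 -0.1408  0.1214] tilt [ 0.0011 -0.001 ] r 0.0549 phi 162.8 yaw+90 164.6 F rad,tan(ccw),z [-1.4 -3.8  3. ] T [ 0.63 -0.38  0.03] w 0.022
```

Request:
apply_moves(dp=[[0,0.5,0],[0,0.5,0],[0,0.5,0],[0,0,0],[0,0,0]], rotation=[[0,0,0],[0,0,0],[0,0,0],[0,0,0],[0,0,0]], gripper=[0,0,0,0,0])

```text
t: 16.48
position: [0.4946, -0.1404, 0.1214]
tcp_rot: [[-0.964, 0.265, 0.0], [0.265, 0.964, -0.003], [-0.001, -0.003, -1.0]]
contact_force: [1.0, -3.8, 3.1]
grip_width: 0.0218
```

```bash
python3 -c "
from h import *
st()"
```

```text
t 16.48 pos [ 0.4946 -0.1404  0.1214] tilt [ 0.0004 -0.0031] r 0.055 phi 162.4 yaw+90 164.6 F rad,tan(ccw),z [-2.   3.4  3.1] T [-0.87 -0.13 -0.08] w 0.0218
```

The side force has reversed, so the slot wall now carries the spring. I'll centre the load and release.

Request:
apply_moves(dp=[[0,-0.7,0],[0,0,0],[0,0,0],[0,0,0],[0,0,0],[0,0,0],[0,0,0],[0,0,0]], rotation=[[0,0,0],[0,0,0],[0,0,0],[0,0,0],[0,0,0],[0,0,0],[0,0,0],[0,0,0]], gripper=[0,0,0.3,0.4,0.6,0.6,0.6,0.6])

```text
t: 17.15
position: [0.4939, -0.1392, 0.1209]
tcp_rot: [[-0.964, 0.266, -0.001], [0.266, 0.964, 0.001], [0.001, 0.0, -1.0]]
contact_force: [0.4, 0.7, 0.2]
grip_width: 0.0553
```

Request:
apply_moves(dp=[[0,0,-4],[0,0,-10],[0,0,-20],[0,0,-25],[0,0,-30],[0,0,-30],[0,0,-30],[0,0,0]], rotation=[[0,0,0],[0,0,0],[0,0,0],[0,0,0],[0,0,0],[0,0,0],[0,0,0],[0,0,0]], gripper=[0.6,0.6,0.6,0.6,0.6,0.6,0.6,0.6])

```text
t: 17.82
position: [0.4973, -0.1408, 0.2774]
tcp_rot: [[-0.964, 0.266, 0.012], [0.266, 0.964, -0.005], [-0.013, -0.002, -1.0]]
contact_force: [0.8, -0.5, 0.6]
grip_width: 0.0562
```

Request:
apply_moves(dp=[[5,15,0],[10,25,0],[10,30,0],[10,30,0],[10,30,0],[10,30,0],[5,15,0],[0,0,0]], rotation=[[0,0,0],[0,0,0],[0,0,0],[0,0,0],[0,0,0],[0,0,0],[0,0,0],[0,0,0]], gripper=[0.6,0.6,0.6,0.6,0.6,0.6,0.6,0.6])

```text
t: 18.48
position: [0.4823, 0.0482, 0.2706]
tcp_rot: [[-0.965, 0.262, 0.0], [0.262, 0.965, 0.002], [0.0, 0.002, -1.0]]
contact_force: [-0.7, 0.1, 0.4]
grip_width: 0.0565
```

Run:
```python
from h import *
st()
t=manip.grab_frame("top");s=manip.grab_frame("scene")
f=lambda im,x,y,w,h:cv2.resize(im[y:y+h,x:x+w],(400,300),interpolation=cv2.INTER_CUBIC)
cv2.imwrite("pics/z5.png",np.vstack([np.hstack([f(t,272,158,100,75),f(s,220,205,72,54)]),np.hstack([cv2.resize(t,(400,300)),cv2.resize(s,(400,300))])]))
```

```text
t 18.48 pos [0.4823 0.0482 0.2706] tilt [0.0003 0.0018] r 0.2152 phi 107.5 yaw+90 164.8 F rad,tan(ccw),z [0.7 0.1 0.4] T [-0.01 -0.02  0.06] w 0.0565
```

View pics/z5.png

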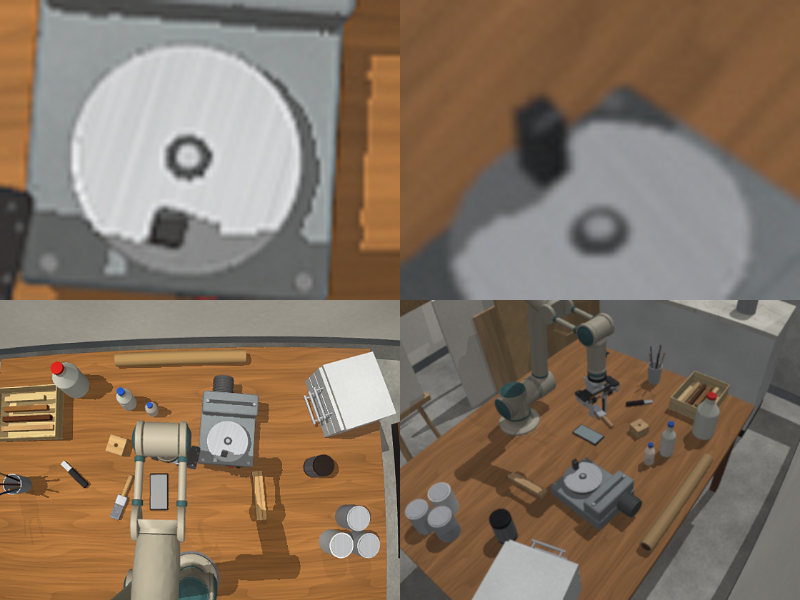

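The picture shows the head sitting flush and upright on the wheel at about (313,213) in the top view, with the wheel held about 30° round. The bystanders are where they were and the arm is clear.

```bash
python3 -c "
from h import *
print(manip.close_job())"
```

```text
the job is handed in; nothing more can be done
None
```

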